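# Release the tape roll from its stand

### The job

Take the roll of bread-bag sealing tape off its stand. Turn the black bar knob clockwise (seen from above) until it clicks past its detent to the open stop and leave it there, then draw the roll straight up off its spindle and stand it upright in the shallow wooden tray, set down and not dropped. Do not disturb the crockery standing around.

Things in the scene. Friction and masses are not known exactly. Their poses are not given: they have to be found in the camera images.
- stand: Tape stand, fixed: dark steel base plate 100 (own x) by 220 mm (own y), 16 mm thick. Origin: centre of its underside, z up. A steel spindle 20 mm thick rises at own (0, -50 mm) to 90 mm above the counter; an aluminium column 38 mm thick at own (0, +50 mm) carries the latch; the link of its click spring runs from under the latch to a thin post at own (0, +95 mm), 98 mm high.
- spindle_top (a point): Centre of the spindle's top, 90 mm above the counter. Axes as the stand's.
- latch (a joint): Turn of the latch (knob and arm in one piece) about the column's vertical axis, rad; grows clockwise from above. 0: closed, arm over the roll, blocking it. 1.4: open stop, arm towards the stand's own -x, clear of the roll. A spring detent resists (0.3 N m at first, less towards the middle at 0.7), then snaps it on to the other stop, where it stays; let go before the middle, it springs back.
- knob_grip (a point): Grip point of the knob, on the latch's axis, 140 mm above the counter. The knob is a black bar 70 mm long (own y), 14 mm thick (own x), from 114 to 156 mm above the counter, on an aluminium hub 48 mm across. Its axes turn with the latch: own -y points along the arm; when closed they equal the stand's axes.
- latch_tip (a point): Near the end of the flat aluminium latch arm (18 mm wide, 8 mm thick, underside 100 mm and top 108 mm above the counter, reaching 92 mm from the latch's axis); the point is 90 mm from that axis.
- roll: Loose roll of brown paper tape on a pale cardboard core: 60 mm outside diameter, 80 mm high, bore 29 mm, about 0.2 kg. Origin: centre of its underside, z along its axis. It starts standing on the stand's base plate, round the spindle, its underside 16 mm and its top 96 mm above the counter (4 mm below the arm).
- roll_grip (a point): Point on the roll's axis 60 mm above its underside, 20 mm below its top; grip the roll across its diameter here.
- tray: Shallow wooden tray, fixed, 160 mm (own x) by 200 mm (own y), 22 mm high, walls and floor 5 mm thick. Origin: centre of its underside.
- saucers: Bystander: stack of eight white saucers, 110 mm across, 64 mm high; origin: centre of its underside. Leave it alone.
- mug: Bystander: white mug, 76 mm across, 85 mm high, with an ear; origin: centre of its underside. Leave it alone.
- bowl: Bystander: steel bowl, 124 mm across, 50 mm high; origin: centre of its underside. Leave it alone.
- jar: Bystander: amber glass jar with a wooden lid, 80 mm across, 110 mm high; origin: centre of its underside. Leave it alone.
Mind the look-alikes: they are no part of the job. What is shaped like the roll but purple or red is not meant.

How it is judged:
By the outcome, as a careful person would: the job done as asked, in the order asked, and still so for the second after the job is handed in, with the robot touching nothing.
It also fails if it takes over 59 s, if anything falls off the work surface, if the arm or the gripper's body presses on something with over 40 N, if the wrist force passes 120 N, or if a joint passes its speed limit or range.

### The arm

A 6-joint arm with a two-finger parallel gripper is mounted at the origin on the work surface. World frame = base frame: x ahead of the robot, y to its left, z up, the work surface at z = 0. Lengths are in m, angles in rad, forces in N, time in s.
With the tool pointing down it reaches from about 0.35 to 0.975 m from the base axis. Payload 4.9 kg.
Tool frame: the origin (TCP) lies at the very end of the fingers, on their centre line; the grasp point (between the pads) lies ctrl.hold_point_z behind it (ctrl.hold_point_z is the distance from the TCP to the grasp point, in m); z points along the fingers, y is the line along which they close (so a half turn about z gives the same grasp; the last joint's range is limited). The gripper opens to 85 mm and grips with 20 to 120 N. Pads are 22 mm wide; open, the fingers measure 114 mm over their backs; the gripper's body (76 mm by 85 mm) begins 54 mm behind the grasp point. The pads swing forward as they close: fully open they stand 13 mm farther back than shut.
Start: joints at [1.227, 0.053, 1.613, -0, 1.476, -0.119], TCP at [0.139, 0.609, 0.231] pointing down, gripper open.
Joint ranges: [-3.01, 3.01], [-1.01, 2.22], [0.06, 2.58], [-1.02, 4.17], [0.09, 2.62], [-3.14, 3.14]. Speed limits (rad/s): [2.57, 2.57, 3.14, 3.14, 3.14, 3.14].

### API

Orientations are given as a rotation vector (axis times angle).
In Python, from station import ctrl gives the robot as it stands. The module is installed in compiled form; this text tells all that it offers.
- The arm moves only by the tool jog_arm, never from a script. Its argument "deltas" is a list of rows, each a list of 3 entries, a list of its own where there are three numbers: the closure, from -1 (fully open) to 1 (shut), then the shift along the world's x, y, z scaled (see below), then the turn, a rotation vector about the world's x, y, z scaled (see below). A call has 1 to 12 rows; each row is the pose to reach, as a shift and turn from the pose commanded when the call began, turning the shorter way round; what a row does not reach only later rows make up. The controller multiplies each number of a shift by 0.4 m and each number of a turn by 180 degrees. A row lasts 1/12 s, in which the tool goes at most 41.7 mm and 7.16 degrees, less where a joint would pass 70% of its speed; a pose out of reach is approached as far as the arm can. A call with a number of a shift or a turn outside -1 to 1 is refused whole. A call with a gripper value outside its range is refused whole. The fingers move at their own pace and stop on an object; "squeeze" is the grip in N (left out, the last holds). Time passes only in rows, so rows that repeat a pose let the fingers close. It gives the time, the measured TCP pose, the force, the opening and the grip force at its end, in the units of the state.
- ctrl.get_obs(): the state, without advancing time (a new reading comes with each control period).
- ctrl.get_image(name): name is "scene" or "top" or "wrist"; returns the picture (400x640x3 uint8, red, green, blue); there is no depth.
- ctrl.get_calibration(name): a dict with "K" (3x3 intrinsics, pixels), "extrinsics" (4x4, takes a point from world to camera coordinates). Camera axes: x right, y down, z forward; pixel columns grow to the right and rows downward; lengths in m; the calibration is good to about 2 mm. The wrist camera is an equidistant fisheye: a pixel r from the principal point sees the ray r / f radians off the axis. A picture is of the moment at which its call begins: read the wrist's pose just before it. get_calibration takes no time and is no camera call; for the wrist camera it gives the pose at the moment of the call.
- ctrl.finish_job(): hands the job in; it is judged then, once.
The state is a dict: "t": time; "q": joint angles; "dq": joint speeds; "effort": joint torques, N m; "tool_pos": TCP position; "tool_rot": TCP orientation; "contact_force": force on the tool from outside, world axes, zero at the start; "wrist_torque": the same for the moment, N m; "opening": finger opening in m; "grip_force": force on a finger pad.
Only numpy, scipy, OpenCV 4.12 (cv2) and the standard library are available. Lean on these libraries where they do the work, as an engineer would, in place of code of your own. Each camera call takes 0.05 s, during which the arm holds its last target. There are 200 camera calls.

## Working session

There is one attempt and no reset: what is moved stays moved. The work goes in short steps, Python scripts to look and compute and a tool call to move; the robot and the scene stay as the last step left them, time stands still between calls to the robot, and variables do not carry over. Pictures are saved under pics/ and viewed, at most 12 in all, crops included, and the job is handed in when it is done.

Besides the shell and the picture viewer there is one more tool, called by a JSON object that holds its "fn" and its "kwargs". jog_arm: Moves the arm, as the interface text tells. Its arguments: {"type":"object","properties":{"deltas":{"type":"array","items":{"type":"array"}},"squeeze":{"type":"number"}},"required":["deltas"]}

```bash
mkdir -p pics
python3 - <<'E'
from station import ctrl
import cv2,numpy as np
for n in("scene","top"):
    cv2.imwrite(f"pics/{n}0.png",ctrl.get_image(n)[:,:,::-1]); c=ctrl.get_calibration(n); print(n,np.round(c["K"],1).tolist(),np.round(c["extrinsics"],3).tolist())
o=ctrl.get_obs();print(o["t"],o["tool_pos"],o["tool_rot"],o["opening"],ctrl.hold_point_z)
E
```

```text
scene [[380.8, 0.0, 316.3], [0.0, 380.8, 201.7], [0.0, 0.0, 1.0]] [[-0.74, 0.673, 0.015, 0.431], [0.418, 0.476, -0.774, -0.14], [-0.528, -0.566, -0.633, 1.693], [0.0, 0.0, 0.0, 1.0]]
top [[393.0, 0.0, 313.9], [0.0, 393.0, 198.9], [0.0, 0.0, 1.0]] [[-0.01, -1.0, 0.009, -0.013], [-0.995, 0.009, -0.097, 0.606], [0.097, -0.01, -0.995, 1.149], [0.0, 0.0, 0.0, 1.0]]
0.1 [0.13911439 0.60872684 0.23016659] [-3.52250750e-01 -3.12131678e+00  2.91488067e-03] 0.08510844815873295 0.0187
```

View pics/scene0.png

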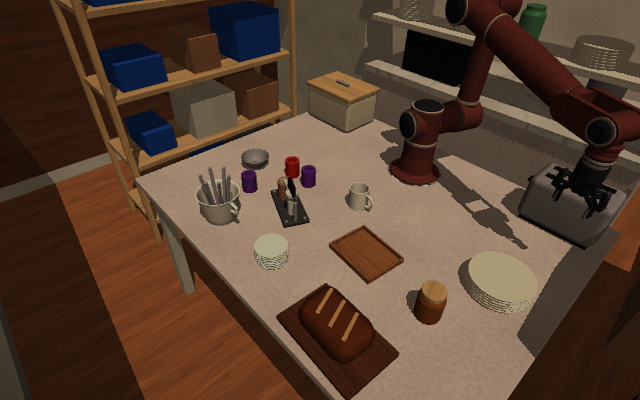

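View pics/top0.png

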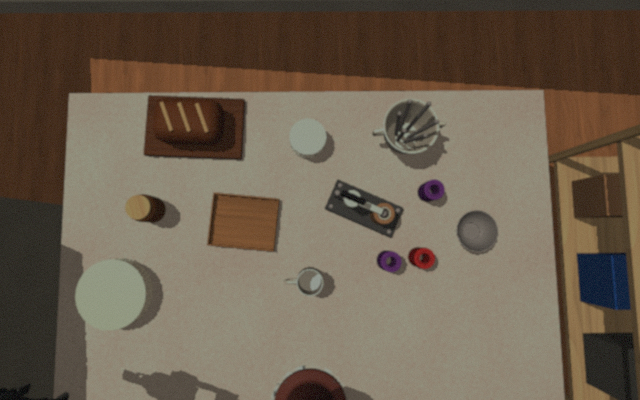

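The scene picture shows the stand at about (290,205). In the top view it is at (365,208), the tray at (245,222) and the mug at (310,281). Candidates for the roll (top view) are purple (431,190), purple (390,261), red (422,258) and brown on the stand (384,212). I choose the brown one and check it in a close crop.

Run:
```python
import cv2,numpy as np
t=cv2.imread("pics/top0.png")[165:255,310:450]; s=cv2.imread("pics/scene0.png")[165:235,260:330]
a=cv2.resize(t,None,fx=5.6,fy=5.6,interpolation=cv2.INTER_CUBIC)[:504]
cv2.imwrite("pics/c1.png",cv2.convertScaleAbs(a,alpha=1.5,beta=10))
cv2.imwrite("pics/c2.png",cv2.convertScaleAbs(cv2.resize(s,None,fx=8,fy=8,interpolation=cv2.INTER_CUBIC),alpha=1.5,beta=10))
```

```text
(no output)
```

View pics/c1.png

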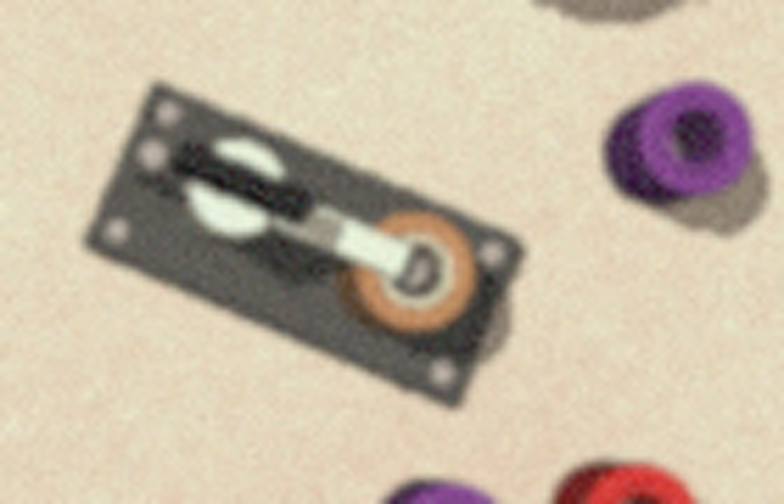

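View pics/c2.png

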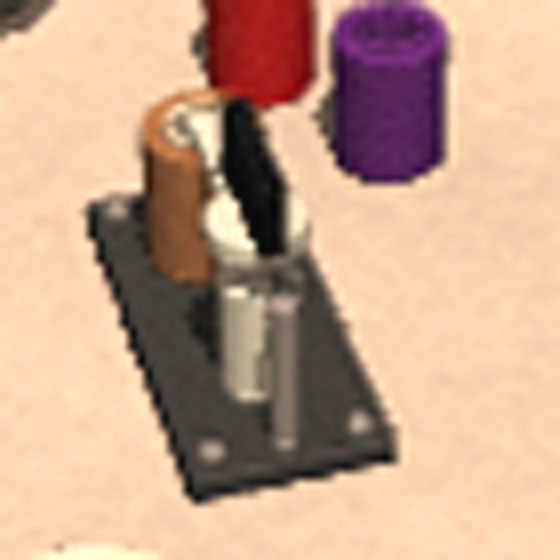

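The crops show the brown roll with its pale core under the arm, closed, on the stand: roll top at crop1 (415,272) and crop2 (195,128), knob at (243,182) and (256,180), post top at (152,153) and (286,300). Next I triangulate these points.

```bash
cat > h.py <<'E'
import numpy as np
from station import ctrl
from scipy.optimize import least_squares
C={n:ctrl.get_calibration(n) for n in("scene","top")}
def proj(n,p):
    c=C[n]["K"]@(C[n]["extrinsics"]@np.append(p,1))[:3]; return c[:2]/c[2]
def tri(s,t):
    r=least_squares(lambda p:np.r_[proj("scene",p)-s,proj("top",p)-t],[.5,0,.1]); return r.x,np.abs(r.fun).max()
def onplane(n,px,z): return least_squares(lambda q:proj(n,[q[0],q[1],z])-px,[.5,0]).x
T=lambda a,b:np.array([310+(a+.5)/5.6-.5,165+(b+.5)/5.6-.5])
S=lambda a,b:np.array([260+(a+.5)/8-.5,165+(b+.5)/8-.5])
E
python3 - <<'E'
from h import *
np.set_printoptions(precision=4,suppress=True)
for n,s,t in[("roll",S(195,128),T(415,272)),("knob",S(256,180),T(243,182)),("post",S(286,300),T(152,153)),("corner-+",S(190,492),T(157,88)),("corner",S(90,205),T(522,247)),("corner ++",S(393,448),T(88,242)),
 ("tray1",(330,249),(213,193)),("tray2",(364,226),(281,197)),("tray3",(403,258),(277,251)),("tray4",(369,280),(208,247)),("mug",(360,187),(312,281)),("sauc",(271,243),(308,137))]: print(n,*tri(s,t))
for n,z,px in[("roll",.096,T(415,272)),("knob",.156,T(245,181)),("post",.098,T(152,153)),("pc",.012,T(306,246)),("sauc",.064,(308,137)),("mug",.085,(312,280)),("jar",.11,(138,207)),("bowl",.05,(477,231)),("purple1",.08,T(697,137)),("purple2",.08,(390,260)),("red",.08,(422,257))]: print(n,onplane("top",px,z))
# stand fit
O=[("roll",S(195,128),T(415,272),(0,-.05,.096)),("post",S(286,300),T(152,153),(0,.095,.098)),("knob",S(256,180),T(243,182),(0,.05,.138)),
("a",S(190,490),T(157,84),(-.05,.11,.016)),("b",S(90,205),T(523,247),(-.05,-.11,.016)),("c",S(393,442),T(88,242),(.05,.11,.016))]
for sg in(1,-1):
  def f(v):
    c,s=np.cos(v[2]),np.sin(v[2]);R=[]
    for _,a,b,(x,y,z) in O:
      x*=sg; p=[v[0]+c*x-s*y,v[1]+s*x+c*y,z]; R+=[proj("scene",p)-a,proj("top",p)-b]
    return np.concatenate(R)
  r=min((least_squares(f,[.5,0,y]) for y in(0,1.5,3,-1.5)),key=lambda r:r.cost); print(sg,r.x,np.round(r.fun,1))
v=r.x
E
```

```text
roll [ 0.557  -0.2159  0.0916] 0.15613124842070647
knob [ 0.5978 -0.1236  0.1339] 1.10437504532797
post [ 0.6163 -0.0816  0.1002] 1.0966931024107112
corner-+ [ 0.6639 -0.0923  0.0056] 0.46051002133128804
corner [ 0.5738 -0.2885  0.012 ] 0.6879893794638292
corner ++ [ 0.5784 -0.0522  0.009 ] 1.0016261338888057
tray1 [0.6505 0.2233 0.1216] 20.103249318301835
tray2 [0.57   0.1122 0.0944] 21.849921768329466
tray3 [ 0.3982  0.1614 -0.1555] 24.73243569952615
tray4 [ 0.5005  0.2823 -0.0849] 19.035780671873283
mug [ 0.3659 -0.0072  0.0844] 2.5940539584491944
sauc [ 0.784  -0.0022  0.0676] 0.678932784896233
roll [ 0.5569 -0.2153]
knob [ 0.5978 -0.1238]
post [ 0.6183 -0.0835]
pc [ 0.5766 -0.1722]
sauc [ 0.7863 -0.0035]
mug [ 0.3722 -0.0111]
jar [0.5799 0.4699]
bowl [ 0.5046 -0.4966]
purple1 [ 0.6261 -0.3656]
purple2 [ 0.425  -0.2325]
red [ 0.4324 -0.3236]
1 [ 0.6039 -0.1759 -0.0471] [-11.1   2.4   3.3 -15.7   0.7  -0.5  -0.8   3.5  -3.4  -0.5   0.4  -2.6
  26.2 -10.6  -9.   35.    4.9  -2.8  -1.6   8.6 -20.7   6.8   4.5 -26. ]
-1 [ 0.5765 -0.1688 -0.4342] [ 0.4 -0.9 -0.4  0.5 -1.3  0.2 -0.3  0.7 -1.  -1.1 -0.5  0.6 -1.1 -1.1
 -0.8 -0.8 -1.3 -0.9  0.1 -0.3 -0.  -0.3 -1.9  0.8]
```

Stand fit (yaw -0.434) puts the roll at about (0.556,-0.214) and the latch axis at (0.598,-0.123). Triangulated heights of 0.092, 0.134 and 0.100 agree with the text. My tray corner pairing was wrong, so I'll redo it while moving towards the stand at z=0.23, above everything there.

Run:
```python
from h import *
np.set_printoptions(precision=4,suppress=True)
t=[(213,193),(281,197),(277,251),(208,247)];s=[(369,280),(330,249),(364,226),(403,258)]
P=[]
for a,b in zip(s,t): p,e=tri(a,b);P.append(p);print(p,e)
print(np.mean(P,0),np.mean([onplane("top",b,.022) for b in t],0),[onplane("top",b,.022) for b in t])
```

```text
[0.6259 0.2876 0.0177] 0.921127793771177
[ 0.611   0.0877 -0.0097] 2.84810510757751
[0.4471 0.0979 0.0051] 2.4770116835699127
[0.4652 0.3    0.0118] 0.1523924540992425
[0.5373 0.1933 0.0062] [0.5394 0.1884] [array([0.6272, 0.2846]), array([0.6131, 0.0798]), array([0.4517, 0.092 ]), array([0.4657, 0.2971])]
```

{"fn": "jog_arm", "kwargs": {"deltas": [[-1,[0.625,-1,0.1],[0,0,-0.3]],[-1,[0.625,-1,0.1],[0,0,-0.3]],[-1,[0.625,-1,0.1],[0,0,-0.3]],[-1,[0.625,-1,0.1],[0,0,-0.3]],[-1,[0.625,-1,0.1],[0,0,-0.3]],[-1,[0.625,-1,0.1],[0,0,-0.3]],[-1,[0.625,-1,0.1],[0,0,-0.3]],[-1,[0.625,-1,0.1],[0,0,-0.3]],[-1,[0.625,-1,0.1],[0,0,-0.3]],[-1,[0.625,-1,0.1],[0,0,-0.3]],[-1,[0.625,-1,0.1],[0,0,-0.3]],[-1,[0.625,-1,0.1],[0,0,-0.3]]]}}

```text
t: 1.1
tool_pos: [0.3911, 0.2056, 0.2716]
tool_rot: [1.736, 2.616, -0.001]
contact_force: [-0.5, 1.4, -0.5]
opening: 0.0855
grip_force: 0.0
```

{"fn": "jog_arm", "kwargs": {"deltas": [[-1,[0.5,-0.8,0],[0,0,-0.267]],[-1,[0.5,-0.8,0],[0,0,-0.267]],[-1,[0.5,-0.8,0],[0,0,-0.267]],[-1,[0.5,-0.8,0],[0,0,-0.267]],[-1,[0.5,-0.8,0],[0,0,-0.267]],[-1,[0.5,-0.8,0],[0,0,-0.267]],[-1,[0.5,-0.8,0],[0,0,-0.267]],[-1,[0.5,-0.8,0],[0,0,-0.267]],[-1,[0.5,-0.8,0],[0,0,-0.267]],[-1,[0.5,-0.8,0],[0,0,-0.267]],[-1,[0.5,-0.8,0],[0,0,-0.267]],[-1,[0.5,-0.8,0],[0,0,-0.267]]]}}

```text
t: 2.1
tool_pos: [0.5889, -0.1106, 0.2705]
tool_rot: [-2.648, -1.688, 0.001]
contact_force: [-0.3, 0.7, 0.1]
opening: 0.0858
grip_force: 0.0
```

```bash
cat >> h.py <<'E'
def wrist(name):
    import cv2
    c=ctrl.get_calibration("wrist"); im=ctrl.get_image("wrist")
    cv2.imwrite(f"pics/{name}.png",im[:,:,::-1]); np.savez(f"pics/{name}.npz",**c); return c
def ray(name,px):
    c=np.load(f"pics/{name}.npz");K,E=c["K"],c["extrinsics"]
    d=np.array([(px[0]-K[0,2])/K[0,0],(px[1]-K[1,2])/K[1,1]]);th=np.hypot(*d)
    v=np.r_[d/th*np.sin(th),np.cos(th)] if th>1e-9 else np.array([0,0,1.])
    R=E[:3,:3];return -R.T@E[:3,3],R.T@v
def wplane(name,px,z):
    o,v=ray(name,px);return (o+v*(z-o[2])/v[2])[:2]
def wproj(name,p):
    c=np.load(f"pics/{name}.npz");K,E=c["K"],c["extrinsics"];q=(E@np.append(p,1))[:3]
    th=np.arctan2(np.hypot(q[0],q[1]),q[2]);u=q[:2]/np.hypot(q[0],q[1])*th
    return np.array([K[0,0]*u[0]+K[0,2],K[1,1]*u[1]+K[1,2]])
E
python3 - <<'E'
from h import *
wrist("w1");o=ctrl.get_obs();print(o["t"],o["tool_pos"],o["tool_rot"],o["q"].round(3) if hasattr(o["q"],"round") else o["q"])
print("expect roll",wproj("w1",[.5555,-.2142,.096]),"knob",wproj("w1",[.5975,-.1234,.156]))
E
```

```text
2.15 [ 0.58883575 -0.10997229  0.27090466] [-2.64738574e+00 -1.68956988e+00  6.02341035e-04] [-0.309 -0.028  1.629  0.     1.542  0.126]
expect roll [330.56132558 268.82578407] knob [334.57229594 206.67013208]
```

View pics/w1.png

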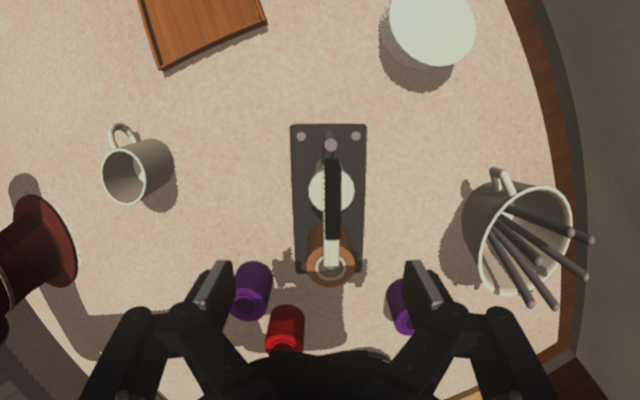

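The wrist view shows the stand squarely: knob bar at (333,160)–(333,240), with the roll top around (330,266). It agrees with my predictions to within a few pixels. I'll combine it with the top view.

Run:
```python
from h import *
import cv2
np.set_printoptions(precision=4,suppress=True)
im=cv2.imread("pics/w1.png")
a=cv2.resize(im[110:290,270:390],None,fx=3.3,fy=3.3,interpolation=cv2.INTER_CUBIC)
for p in ([.5555,-.2142,.096],[.5975,-.1234,.156]):
    q=(wproj("w1",p)-[270,110])*3.3; cv2.circle(a,tuple(int(x) for x in q),4,(0,255,0),1)
cv2.imwrite("pics/c3.png",a)
for n,z,px in[("end1",.156,(333,160)),("end2",.156,(333,240)),("roll",.096,(330,266)),("post",.098,(331,145)),("pl1",.016,(291,125)),("pl2",.016,(366,125))]: print(n,wplane("w1",px,z))
```

```text
end1 [ 0.6132 -0.0849]
end2 [ 0.5831 -0.1525]
roll [ 0.5565 -0.2103]
post [ 0.6154 -0.0813]
pl1 [ 0.5779 -0.0486]
pl2 [ 0.6649 -0.0884]
```

View pics/c3.png

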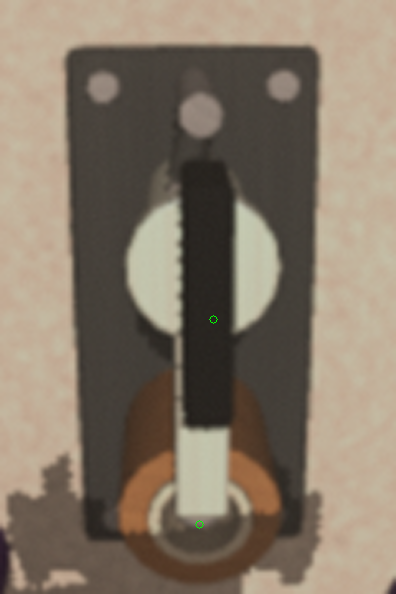

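{"fn": "jog_arm", "kwargs": {"deltas": [[-1,[0.022,-0.028,-0.18],[0,0,0]],[-1,[0.022,-0.028,-0.18],[0,0,0]],[-1,[0.022,-0.028,-0.18],[0,0,0]],[-1,[0.022,-0.028,-0.18],[0,0,0]],[-1,[0.022,-0.028,-0.18],[0,0,0]],[-1,[0.022,-0.028,-0.18],[0,0,0]]]}}

```text
t: 2.65
tool_pos: [0.5993, -0.1216, 0.2027]
tool_rot: [2.645, 1.689, 0.005]
contact_force: [-0.4, 0.1, -0.1]
opening: 0.0856
grip_force: 0.0
```

Run:
```python
from h import *
import cv2
np.set_printoptions(precision=4,suppress=True)
wrist("w2");o=ctrl.get_obs();print(o["t"],o["tool_pos"])
im=cv2.imread("pics/w2.png")
p=wproj("w2",[.598,-.121,.156]);print("knob exp",p,"post",wproj("w2",[.617,-.082,.098]),"tip of tool",wproj("w2",o["tool_pos"]))
x,y=int(p[0])-100,max(0,int(p[1])-100);print(x,y)
a=cv2.resize(im[y:y+200,x:x+200],None,fx=3,fy=3,interpolation=cv2.INTER_CUBIC)
cv2.imwrite("pics/c4.png",cv2.convertScaleAbs(a,alpha=1.5,beta=15))
```

```text
2.7 [ 0.5994 -0.1218  0.2027]
knob exp [317.1773 230.1498] post [318.1189 150.4941] tip of tool [320.2819 266.4928]
217 130
```

View pics/c4.png

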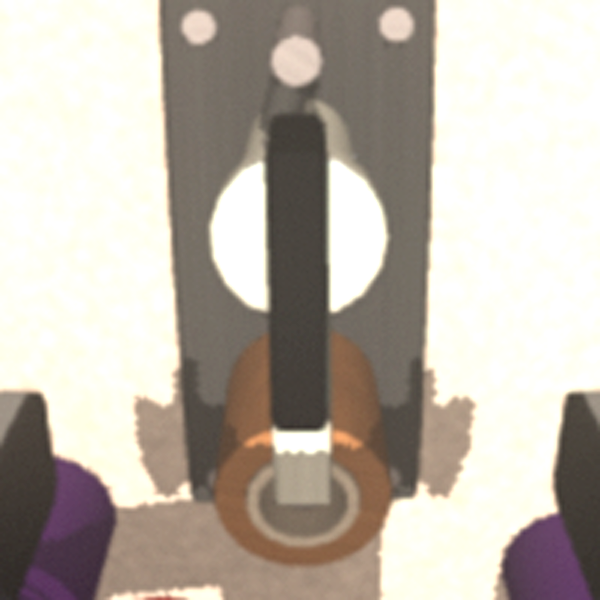

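Run:
```python
from h import *
np.set_printoptions(precision=4,suppress=True)
for n,z,px in[("end1",.156,(316.3,168.3)),("end2",.156,(316.3,273.3)),("roll",.096,(318,289.3)),("post",.098,(316,150)),("hub",.112,(316.4,206))]: print(n,wplane("w2",px,z))
# combined triangulation wrist1, wrist2, top
def tri3(obs): 
    f=lambda p:np.concatenate([(wproj(n,p) if n[0]=="w" else proj(n,p))-q for n,q in obs]); r=least_squares(f,[.6,-.1,.1]);return r.x,np.round(r.fun,1)
print("roll",*tri3([("w1",(330.6,262.1)),("w2",(318,289.3)),("top",T(415,272)),("scene",S(195,128))]))
print("knobtop",*tri3([("w1",(333,199.2)),("w2",(316.3,222)),("top",T(245,181))]))
print("post",*tri3([("w1",(331,145)),("w2",(316,150)),("top",T(152,153)),("scene",S(286,300))]))
```

```text
end1 [ 0.6151 -0.0828]
end2 [ 0.5832 -0.1513]
roll [ 0.5609 -0.203 ]
post [ 0.6156 -0.0809]
hub [ 0.598  -0.1196]
roll [ 0.5566 -0.2133  0.0821] [ 0.1 -0.1  0.3  1.1 -1.6  0.4  0.4  2.2]
knobtop [ 0.597  -0.1225  0.1379] [-0.2  0.2  0.5  0.  -1.2  0.9]
post [ 0.6157 -0.0808  0.1002] [ 0.1 -0.3  0.   0.3 -0.9  0.8 -0.8 -0.1]
```

Combined: latch axis ≈ (0.598,-0.121), and heights agree (post 0.100; knob top and roll top weaker). Go down on the knob, then close.

{"fn": "jog_arm", "kwargs": {"deltas": [[-1,[-0.004,0.002,-0.08],[0,0,0]],[-1,[-0.004,0.002,-0.16],[0,0,0]],[-1,[-0.004,0.002,-0.203],[0,0,0]],[-1,[-0.004,0.002,-0.203],[0,0,0]],[0.3,[-0.004,0.002,-0.203],[0,0,0]],[0.6,[-0.004,0.002,-0.203],[0,0,0]],[1,[-0.004,0.002,-0.203],[0,0,0]],[1,[-0.004,0.002,-0.203],[0,0,0]],[1,[-0.004,0.002,-0.203],[0,0,0]],[1,[-0.004,0.002,-0.203],[0,0,0]],[1,[-0.004,0.002,-0.203],[0,0,0]],[1,[-0.004,0.002,-0.203],[0,0,0]]], "squeeze": 70}}

```text
t: 3.7
tool_pos: [0.5979, -0.1217, 0.1195]
tool_rot: [2.646, 1.688, 0.003]
contact_force: [4.6, -2.1, 2.9]
opening: 0.0134
grip_force: 70.2
```

{"fn": "jog_arm", "kwargs": {"deltas": [[1,[0,0,0],[0,0,-0.025]],[1,[0,0,0],[0,0,-0.05]],[1,[0,0,0],[0,0,-0.075]],[1,[0,0,0],[0,0,-0.1]],[1,[0,0,0],[0,0,-0.125]],[1,[0,0,0],[0,0,-0.15]],[1,[0,0,0],[0,0,-0.175]],[1,[0,0,0],[0,0,-0.2]],[1,[0,0,0],[0,0,-0.225]],[1,[0,0,0],[0,0,-0.25]]]}}

```text
t: 4.53
tool_pos: [0.5987, -0.1226, 0.1195]
tool_rot: [3.091, 0.539, 0.008]
contact_force: [8.1, -4.7, -0.1]
opening: 0.0128
grip_force: 69.8
```

{"fn": "jog_arm", "kwargs": {"deltas": [[1,[0,0,0],[0,0,-0.025]],[1,[0,0,0],[0,0,-0.05]],[1,[0,0,0],[0,0,-0.075]],[1,[0,0,0],[0,0,-0.1]],[1,[0,0,0],[0,0,-0.125]],[1,[0,0,0],[0,0,-0.15]],[1,[0,0,0],[0,0,-0.17]],[1,[0,0,0],[0,0,-0.185]],[1,[0,0,0],[0,0,-0.195]],[1,[0,0,0],[0,0,-0.195]],[1,[0,0,0],[0,0,-0.195]]]}}

```text
t: 5.45
tool_pos: [0.5988, -0.1235, 0.1195]
tool_rot: [3.111, -0.411, 0.01]
contact_force: [8.0, -7.1, -1.2]
opening: 0.0131
grip_force: 69.9
```

```bash
python3 -c "
from h import *
o=ctrl.get_obs();print(o['tool_rot'],o['wrist_torque'],o['contact_force'],o['q'])"
```

```text
[ 3.1105498  -0.41050515  0.01045873] [-0.87338802 -0.90429965  0.39009286] [ 8.03200624 -7.13246781 -1.15672444] [-0.323857    0.10879435  1.7461977  -0.00282244  1.27928187  1.51016789]
```

{"fn": "jog_arm", "kwargs": {"deltas": [[0.5,[0,0,0],[0,0,0]],[-0.3,[0,0,0],[0,0,0]],[-1,[0,0,0],[0,0,0]],[-1,[0,0,0],[0,0,0]],[-1,[0,0,0],[0,0,0]],[-1,[0,0,0.06],[0,0,0]],[-1,[0,0,0.14],[0,0,0]],[-1,[0,0,0.22],[0,0,0]],[-1,[0,0,0.25],[0,0,0]],[-1,[0,0,0.25],[0,0,0]]]}}

```text
t: 6.28
tool_pos: [0.5987, -0.1217, 0.2231]
tool_rot: [3.113, -0.411, 0.013]
contact_force: [-0.6, -0.7, 0.8]
opening: 0.0856
grip_force: 0.0
```

Run:
```python
from h import *
import cv2
np.set_printoptions(precision=4,suppress=True)
wrist("w3");o=ctrl.get_obs();print(o["t"],o["tool_pos"],o["tool_rot"])
im=cv2.imread("pics/w3.png")[60:360,160:480]
cv2.imwrite("pics/c5.png",cv2.resize(im,None,fx=2,fy=2,interpolation=cv2.INTER_CUBIC))
print(wproj("w3",[.557,-.212,.096]),wproj("w3",[.557,-.212,.016]))
```

```text
6.3333 [ 0.5974 -0.1213  0.2199] [ 3.1139 -0.4109  0.0055]
[420.8844 210.2879] [400.3726 187.3967]
```

View pics/c5.png

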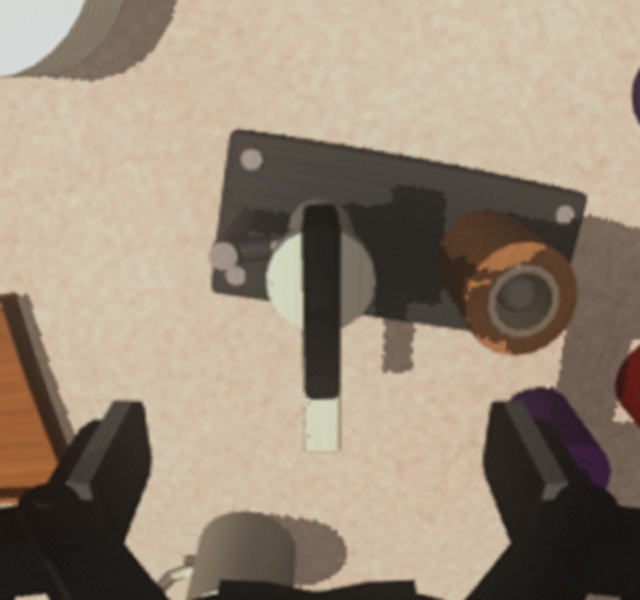

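The latch is open, with its arm along own -x in the crop at (322,430) and clear of the roll. The roll top is at crop (524,296) = px (422,208), within about 2 mm of the prediction. Now I move over the roll and turn the gripper to close across own x.

{"fn": "jog_arm", "kwargs": {"deltas": [[-1,[-0.101,-0.228,0],[0,0,0.445]],[-1,[-0.101,-0.228,0],[0,0,0.445]],[-1,[-0.101,-0.228,0],[0,0,0.445]],[-1,[-0.101,-0.228,0],[0,0,0.445]],[-1,[-0.101,-0.228,0],[0,0,0.445]],[-1,[-0.101,-0.228,0],[0,0,0.445]],[-1,[-0.101,-0.228,0],[0,0,0.445]],[-1,[-0.101,-0.228,0],[0,0,0.445]],[-1,[-0.101,-0.228,0],[0,0,0.445]],[-1,[-0.101,-0.228,0],[0,0,0.445]],[-1,[-0.101,-0.228,0],[0,0,0.445]],[-1,[-0.101,-0.228,0],[0,0,0.445]]]}}

```text
t: 7.33
tool_pos: [0.5547, -0.2116, 0.2144]
tool_rot: [-2.641, -1.693, 0.004]
contact_force: [0.8, -0.1, 0.2]
opening: 0.0853
grip_force: 0.0
```

Run:
```python
from h import *
import cv2
np.set_printoptions(precision=4,suppress=True)
wrist("w4");o=ctrl.get_obs();print(o["t"],o["tool_pos"],o["tool_rot"])
im=cv2.imread("pics/w4.png")[130:380,190:450]
cv2.imwrite("pics/c6.png",cv2.resize(im,None,fx=2,fy=2,interpolation=cv2.INTER_CUBIC))
print(wproj("w4",[.557,-.2125,.096]),wproj("w4",o["tool_pos"]),wplane("w3",(422,208),.096))
```

```text
7.3833 [ 0.5547 -0.2116  0.2145] [-2.6418 -1.6913  0.0041]
[322.8813 196.5306] [320.0388 266.3458] [ 0.559  -0.2135]
```

View pics/c6.png

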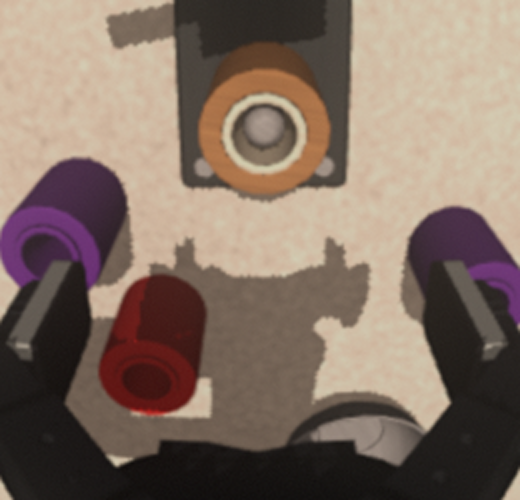

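The roll's top ring is at crop (264,132) = px (322,196), matching the predicted position to within about 1 px. Descend and grip.

{"fn": "jog_arm", "kwargs": {"deltas": [[-1,[0.006,-0.002,-0.08],[0,0,0]],[-1,[0.006,-0.002,-0.16],[0,0,0]],[-1,[0.006,-0.002,-0.24],[0,0,0]],[-1,[0.006,-0.002,-0.32],[0,0,0]],[-1,[0.006,-0.002,-0.38],[0,0,0]],[-1,[0.006,-0.002,-0.405],[0,0,0]],[-1,[0.006,-0.002,-0.405],[0,0,0]],[-0.7,[0.006,-0.002,-0.405],[0,0,0]],[-0.4,[0.006,-0.002,-0.405],[0,0,0]],[0,[0.006,-0.002,-0.405],[0,0,0]],[0.3,[0.006,-0.002,-0.405],[0,0,0]],[0.3,[0.006,-0.002,-0.405],[0,0,0]]], "squeeze": 35}}

```text
t: 8.38
tool_pos: [0.5597, -0.2138, 0.0584]
tool_rot: [2.646, 1.688, 0.003]
contact_force: [-1.5, 1.0, 4.5]
opening: 0.0596
grip_force: 38.3
```

{"fn": "jog_arm", "kwargs": {"deltas": [[0.3,[0,0,0],[0,0,0]],[0.3,[0,0,0.03],[0,0,0]],[0.3,[0,0,0.07],[0,0,0]],[0.3,[0,0,0.12],[0,0,0]],[0.3,[0,0,0.17],[0,0,0]],[0.3,[0,0,0.22],[0,0,0]],[0.3,[0,0,0.28],[0,0,0]],[0.3,[0,0,0.34],[0,0,0]],[0.3,[0,0,0.4],[0,0,0]],[0.3,[0,0,0.45],[0,0,0]],[0.3,[0,0,0.45],[0,0,0]]]}}

```text
t: 9.3
tool_pos: [0.5606, -0.2142, 0.2421]
tool_rot: [2.642, 1.685, 0.007]
contact_force: [0.7, -0.4, -1.7]
opening: 0.0596
grip_force: 39.0
```

{"fn": "jog_arm", "kwargs": {"deltas": [[0.3,[0,0.03,0],[0,0,0]],[0.3,[-0.005,0.09,0],[0,0,0]],[0.3,[-0.01,0.17,0],[0,0,0]],[0.3,[-0.015,0.25,0],[0,0,0]],[0.3,[-0.02,0.33,0],[0,0,0]],[0.3,[-0.025,0.41,0],[0,0,0]],[0.3,[-0.03,0.49,0],[0,0,0]],[0.3,[-0.035,0.57,0],[0,0,0]],[0.3,[-0.04,0.65,0],[0,0,0]],[0.3,[-0.045,0.73,0],[0,0,0]],[0.3,[-0.05,0.79,0],[0,0,0]],[0.3,[-0.05,0.82,0],[0,0,0]]]}}

```text
t: 10.3
tool_pos: [0.5363, 0.118, 0.2333]
tool_rot: [-2.643, -1.692, 0.005]
contact_force: [-0.3, -0.1, -2.4]
opening: 0.0596
grip_force: 38.9
```

{"fn": "jog_arm", "kwargs": {"deltas": [[0.3,[0,0.03,0],[0,0,0]],[0.3,[0,0.09,0],[0,0,0]],[0.3,[0,0.14,0],[0,0,0]],[0.3,[0,0.17,0],[0,0,0]],[0.3,[0,0.18,0],[0,0,0]],[0.3,[0,0.18,0],[0,0,0]],[0.3,[0,0.18,0],[0,0,0]],[0.3,[0,0.18,0],[0,0,0]]]}}

```text
t: 10.97
tool_pos: [0.5386, 0.1859, 0.2359]
tool_rot: [2.649, 1.688, -0.001]
contact_force: [-0.4, 0.8, -2.7]
opening: 0.0596
grip_force: 38.9
```

Run:
```python
from h import *
import cv2
np.set_printoptions(precision=4,suppress=True)
o=ctrl.get_obs();print(o["t"],o["tool_pos"],o["tool_rot"],o["opening"],o["grip_force"])
wrist("w5");w=cv2.imread("pics/w5.png")
s=ctrl.get_image("scene")[:,:,::-1];cv2.imwrite("pics/s5.png",s)
p=np.array(o["tool_pos"])
q=proj("scene",p);x,y=int(q[0])-70,int(q[1])-60;print(q,x,y)
a=cv2.resize(s[y:y+150,x:x+150],(400,400),interpolation=cv2.INTER_CUBIC)
cv2.imwrite("pics/c7.png",np.hstack([a,cv2.resize(w[:,120:520],(400,400))]))
```

```text
10.9667 [0.5386 0.1859 0.2359] [ 2.6494  1.6876 -0.0008] 0.05957760448972584 38.90341183607234
[369.4287 198.663 ] 299 138
```

View pics/c7.png

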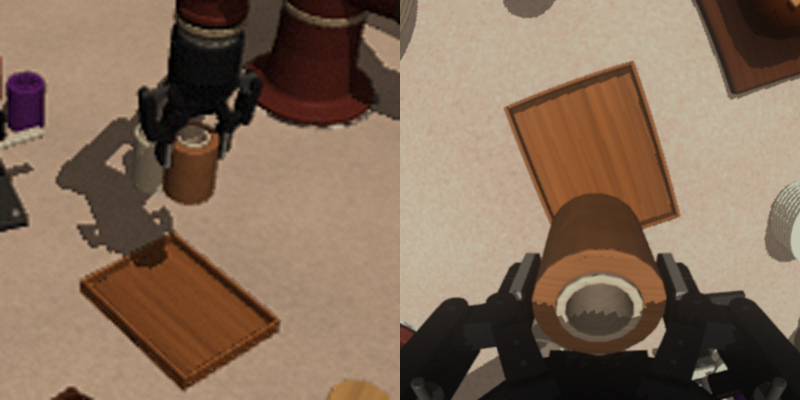

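The roll hangs upright in the grip. The right half shows the tray corners at wrist pixels (225,107), (353,62) and (398,214), which I check against my tray centre.

Run:
```python
from h import *
np.set_printoptions(precision=4,suppress=True)
P=[wplane("w5",p,.022) for p in((225,107),(353,62),(398,214))];print(P,(P[0]+P[2])/2,np.linalg.norm(P[0]-P[1]),np.linalg.norm(P[1]-P[2]))
print("roll bottom px if at tray",wproj("w5",[.539,.19,.022]))
```

```text
[array([0.4727, 0.3031]), array([0.6268, 0.2856]), array([0.6058, 0.0949])] [0.5393 0.199 ] 0.15513766965041945 0.1917948056857981
roll bottom px if at tray [317.8746 168.0813]
```

{"fn": "jog_arm", "kwargs": {"deltas": [[0.3,[0,0.015,-0.05],[0,0,0]],[0.3,[0,0.015,-0.12],[0,0,0]],[0.3,[0,0.015,-0.19],[0,0,0]],[0.3,[0,0.015,-0.26],[0,0,0]],[0.3,[0,0.015,-0.33],[0,0,0]],[0.3,[0,0.015,-0.39],[0,0,0]],[0.3,[0,0.015,-0.43],[0,0,0]],[0.3,[0,0.015,-0.45],[0,0,0]],[0.3,[0,0.015,-0.45],[0,0,0]],[0.3,[0,0.015,-0.45],[0,0,0]]]}}

```text
t: 11.9
tool_pos: [0.539, 0.1926, 0.0567]
tool_rot: [2.649, 1.689, 0.001]
contact_force: [0.6, -0.2, -3.2]
opening: 0.0597
grip_force: 38.9
```

{"fn": "jog_arm", "kwargs": {"deltas": [[0.3,[0,0,-0.005],[0,0,0]],[0.3,[0,0,-0.01],[0,0,0]],[0.3,[0,0,-0.015],[0,0,0]],[0.3,[0,0,-0.015],[0,0,0]],[0.3,[0,0,-0.015],[0,0,0]]]}}

```text
t: 12.32
tool_pos: [0.5386, 0.1929, 0.0504]
tool_rot: [2.649, 1.689, 0.001]
contact_force: [-1.7, 0.3, -2.0]
opening: 0.0597
grip_force: 38.9
```

{"fn": "jog_arm", "kwargs": {"deltas": [[0.3,[0,0,-0.002],[0,0,0]],[0.3,[0,0,-0.004],[0,0,0]],[0.3,[0,0,-0.006],[0,0,0]],[0.3,[0,0,-0.006],[0,0,0]]]}}

```text
t: 12.65
tool_pos: [0.5385, 0.1929, 0.0476]
tool_rot: [2.649, 1.689, -0.0]
contact_force: [-0.3, 0.3, -2.3]
opening: 0.0593
grip_force: 38.9
```

{"fn": "jog_arm", "kwargs": {"deltas": [[0.3,[0,0,-0.002],[0,0,0]],[0.3,[0,0,-0.004],[0,0,0]],[0.3,[0,0,-0.004],[0,0,0]]]}}

```text
t: 12.9
tool_pos: [0.5388, 0.1932, 0.0474]
tool_rot: [-2.648, -1.689, -0.0]
contact_force: [-3.7, 0.6, 4.9]
opening: 0.0595
grip_force: 39.7
```

Contact made (Fz went from -2.3 to +4.9 N). Release gently and withdraw straight up.

{"fn": "jog_arm", "kwargs": {"deltas": [[0.3,[0,0,0],[0,0,0]],[-0.45,[0,0,0],[0,0,0]],[-0.6,[0,0,0],[0,0,0]],[-0.8,[0,0,0],[0,0,0]],[-1,[0,0,0],[0,0,0]],[-1,[0,0,0],[0,0,0]],[-1,[0,0,0],[0,0,0]],[-1,[0,0,0.03],[0,0,0]],[-1,[0,0,0.08],[0,0,0]],[-1,[0,0,0.16],[0,0,0]],[-1,[0,0,0.24],[0,0,0]],[-1,[0,0,0.32],[0,0,0]]], "squeeze": 20}}

```text
t: 13.9
tool_pos: [0.5383, 0.1928, 0.1762]
tool_rot: [2.649, 1.689, 0.0]
contact_force: [0.8, -0.0, 0.8]
opening: 0.0854
grip_force: 0.0
```

{"fn": "jog_arm", "kwargs": {"deltas": [[-1,[0,0,0.08],[0,0,0]],[-1,[-0.06,0,0.16],[0,0,0]],[-1,[-0.12,0,0.2],[0,0,0]],[-1,[-0.2,0,0.2],[0,0,0]],[-1,[-0.25,0,0.2],[0,0,0]],[-1,[-0.25,0,0.2],[0,0,0]],[-1,[-0.25,0,0.2],[0,0,0]]]}}

```text
t: 14.48
tool_pos: [0.4382, 0.193, 0.2553]
tool_rot: [2.647, 1.69, 0.004]
contact_force: [-0.0, -0.4, 0.2]
opening: 0.0853
grip_force: 0.0
```

Run:
```python
from h import *
import cv2
o=ctrl.get_obs();print(o["t"],o["tool_pos"],o["opening"],o["contact_force"])
s=ctrl.get_image("scene")[130:330,200:460,::-1]
cv2.imwrite("pics/s6.png",cv2.resize(s,None,fx=3,fy=3,interpolation=cv2.INTER_CUBIC))
```

```text
14.4833 [0.43820169 0.19298275 0.25527358] 0.0853291546322817 [-0.0201582  -0.40564973  0.18198923]
```

View pics/s6.png

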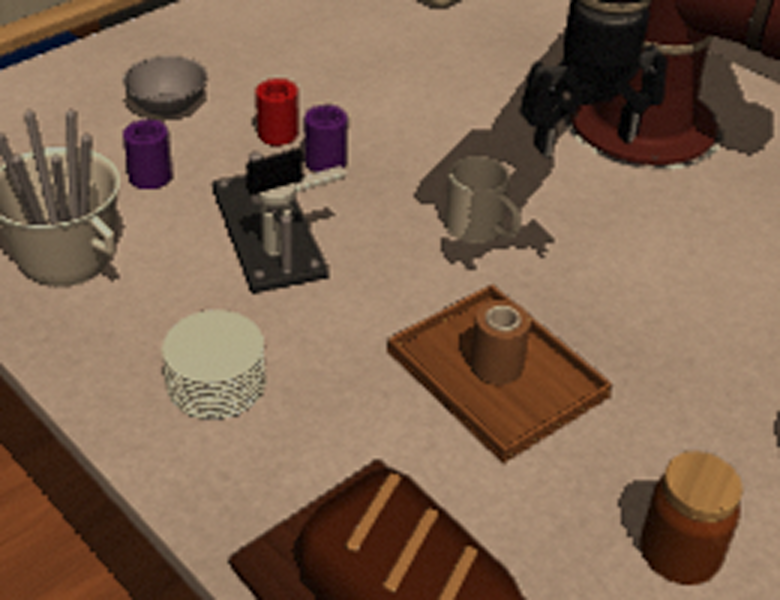

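The roll stands upright in the tray at (500,345). The latch is open at (300,175), the crockery is undisturbed, and the robot is clear. Handing in.

```bash
python3 -c "
from station import ctrl
print(ctrl.finish_job())"
```

```text
the job is handed in; nothing more can be done
None
```

Job handed in at about 14.5 s of the 59 s allowed: the knob is at its open stop, the brown roll was drawn off the spindle and set down upright in the tray, and in the last picture the crockery had not been moved.

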